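# Tip the red print block onto the paper

### The arm

A 6-joint arm with a two-finger parallel gripper is mounted at the origin on the work surface. World frame = base frame: x ahead of the robot, y to its left, z up, the work surface at z = 0. Lengths are in m, angles in rad, forces in N, time in s.
With the tool pointing down it reaches from about 0.3 to 0.775 m from the base axis. Payload 14.6 kg.
Tool frame: the origin (TCP) lies at the very end of the fingers, on their centre line; the grasp point (between the pads) lies 19 mm behind it; y points along the fingers, z is the direction in which the jaws open and shut, and the axes are right-handed (so a half turn about y gives the same grasp; the last joint's range is limited). The gripper opens to 94 mm and grips with 3 to 60 N. Pads are 16 mm wide; open, the fingers measure 119 mm over their backs; the gripper's body (75 mm by 177 mm) begins 78 mm behind the grasp point.
Start: joints at [-1.316, 0.3, 1.521, -0, 1.321, -0.067], TCP at [0.174, -0.522, 0.205] pointing down, gripper open.
Joint ranges: [-3.03, 3.03], [-0.79, 2.21], [0.23, 2.52], [-1.04, 4.18], [0, 3.07], [-2.55, 2.55]. Speed limits (rad/s): [2.22, 2.22, 2.57, 3.14, 3.14, 3.14].

### API

Orientations are given as [roll, pitch, yaw] about the fixed x, y, z axes, in that order (R = Rz(yaw) Ry(pitch) Rx(roll)).
In Python, from station import get_obs, camera, job gives the robot as it stands.
- The arm moves only by the tool step_arm, never from a script. Its argument "targets" is a list of rows, each a list of 6 numbers: the shift along the tool's x, y, z in mm, then the turn, a rotation vector about the tool's x, y, z in degrees. In form: [[dx, dy, dz, rx, ry, rz], ...]. A call has 1 to 12 rows; each row shifts and turns the commanded pose from where the row before left it, along the tool's axes as they then stand; what a row does not reach is not made up. A row lasts 1/8 s, in which the tool goes at most 62.5 mm and 10.7 degrees, less where a joint would pass 70% of its speed; a pose out of reach is approached as far as the arm can. A call is refused whole if a number of a shift passes 62.5 or a number of a turn 10.7, either way. A call with a gripper value outside its range is refused whole. "gripper" is the opening, from -1 (shut) to 1 (fully open), set as the call begins (left out, the last holds). The fingers move at their own pace and stop on an object; "squeeze" is the grip in N (left out, the last holds). Time passes only in rows, so rows that do not move let the fingers close. It gives the time, the measured TCP pose, the force and the opening at its end, in the units of the state.
- get_obs(): the state, without advancing time (a new reading comes with each control period).
- camera(name): name is "scene" or "side" or "wrist"; returns a dict with "pixels" (400x640x3 uint8, red, green, blue), "intrinsics" (3x3 intrinsics, pixels), "R" (3x3) and "t" (3): a world point X has camera coordinates R X + t; the wrist camera has in their place "tool_from_camera" (4x4, takes a point from camera to tool coordinates, whose origin is the TCP and whose axes are the tool frame's). Camera axes: x right, y down, z forward; pixel columns grow to the right and rows downward; lengths in m; the calibration is good to about 2 mm. A picture is of the moment at which its call begins: read the wrist's pose just before it. There is no depth.
- job.hand_in(): hands the job in, once; it reports no verdict.
The state is a dict: "time_s": time; "qpos": joint angles; "joint_vel": joint speeds; "tau": joint torques, N m; "ee_pos": TCP position; "eef_rot": TCP orientation; "force": force on the tool from outside, world axes, zero at the start; "moment": the same for the moment, N m; "grip_width": finger opening in m.
Only numpy, scipy, OpenCV 4.12 (cv2) and the standard library are available. Lean on these libraries where they do the work, as an engineer would, in place of code of your own. Each camera call takes 0.05 s, during which the arm holds its last target.

### The job

Three print blocks stand on end on the ledge of the printing board, each just short of the low step before the paper. Take a print with the red one: push it high up so that its foot catches on the step and it tips over, red carved face flat down on the paper, straight in the pencilled frame in front of where it stood. Do not lift it off the board, and leave the blue and yellow blocks standing where they are.

Things in the scene. Friction and masses are not known exactly. Their poses are not given: they have to be found in the camera images.
- red_block: The red print block: a wooden block whose carved face (white rings) and upper end are red, standing on end at the start. 110 mm tall, 64 mm wide, 50 mm thick, 0.2 to 0.35 kg. Origin at its middle, 55 mm above its foot; x points out of the coloured carved face (across the 50 mm, towards the paper at the start), y across the 64 mm, z up along the 110 mm to its coloured end.
- blue_block: The blue print block (white bars on its face), a bystander of the same size. 110 mm tall, 64 mm wide, 50 mm thick, 0.2 to 0.35 kg. Origin at its middle, 55 mm above its foot; x points out of the coloured carved face (across the 50 mm, towards the paper at the start), y across the 64 mm, z up along the 110 mm to its coloured end.
- yellow_block: The yellow print block (white dots on its face), a bystander of the same size. 110 mm tall, 64 mm wide, 50 mm thick, 0.2 to 0.35 kg. Origin at its middle, 55 mm above its foot; x points out of the coloured carved face (across the 50 mm, towards the paper at the start), y across the 64 mm, z up along the 110 mm to its coloured end.
- board: Fixed board, 230 (x) by 340 mm (y). Origin: centre of its underside, on the table; x runs from ledge to paper, z up. Ledge top 6 mm up, x -115 to -50; there a step rises to the bed with the paper, 18 mm up, x -50 to 100. Blocks stand at y -100, 0, 100 in any order, 3 to 7 mm short of the step; before each a pencilled frame, 74 wide, x -50 to 75. A tipped block juts 10 to 35 mm back over the ledge.
Things that resemble listed ones, but are neither listed nor needed, are in the scene too. What is shaped like the red_block but green or turquoise is not meant.

How it is judged:
At the end, for the whole second after the job is handed in: Red block at rest, face down, flat and straight with the board within 11 degrees, its middle at x -42 to 20 mm on the board, within 20 mm of the centre line of the frame before its starting place; blue and yellow blocks standing within 15 mm of their starts (angle between red_block's own x axis and vertical above 2.95 rad and x of red_block in the frame of board between -0.042 and 0.02 m and z of red_block in the frame of board between 0.036 and 0.05 m and (y of red_block in the frame of board between -0.12 and -0.08 m or y of red_block in the frame of board between -0.02 and 0.02 m or y of red_block in the frame of board between 0.08 and 0.12 m) and (y of red_block in the frame of blue_block above 0.05 m or y of red_block in the frame of blue_block below -0.05 m) and (y of red_block in the frame of yellow_block above 0.05 m or y of red_block in the frame of yellow_block below -0.05 m) and angle between the z axis of red_block and the x axis of board, either way round below 0.2 rad and linear speed of red_block below 0.02 m/s and angular speed of red_block below 0.2 rad/s and angle between each of blue_block, yellow_block's own z axis and vertical below 0.1 rad and distance of each of blue_block, yellow_block from where it was at the start of the episode below 0.015 m); the robot touches nothing.
It fails at once if the red block is lifted off the board (its middle more than 95 mm above the table; tipping raises it to about 75 mm) (height (world z) of red_block above 0.095 m).
It fails at once if the blue or yellow block is tipped or shifted more than 15 mm (angle between any of blue_block, yellow_block's own z axis and vertical above 0.35 rad or distance of any of blue_block, yellow_block from where it was at the start of the episode above 0.015 m).
It also fails if it takes over 32 s, if anything falls off the work surface, if the arm or the gripper's body presses on something with over 40 N, if the wrist force passes 120 N, or if a joint passes its speed limit or range.

## Working session

There is one attempt and no reset: what is moved stays moved. The work goes in short steps, Python scripts to look and compute and a tool call to move; the robot and the scene stay as the last step left them, time stands still between calls to the robot, and variables do not carry over. Pictures are saved under pics/ and viewed, and the job is handed in when it is done.

Besides the shell and the picture viewer there is one more tool, called after "Call:" in YAML: its name, and indented under it one key for each argument. step_arm: Moves the arm, as the interface text tells. Its arguments: {"type":"object","properties":{"targets":{"type":"array","items":{"type":"array","items":{"type":"number"}}},"gripper":{"type":"number"},"squeeze":{"type":"number"}},"required":["targets"]}

```bash
ls; mkdir -p pics; python3 - <<'E'
from station import get_obs,camera
import cv2,pickle
o=get_obs();print(o)
d={}
for n in("scene","side"):
    c=camera(n);d[n]=c;cv2.imwrite(f"pics/{n}0.png",c["pixels"][:,:,::-1]);print(n,c["intrinsics"],c["R"],c["t"])
pickle.dump(d,open("c0.pkl","wb"))
E
```

```text
pics
{'time_s': 0.0, 'qpos': array([-1.31561962e+00,  3.00465074e-01,  1.52161853e+00,  3.06052470e-05,
        1.32069229e+00, -6.66034820e-02]), 'joint_vel': array([-0.00034767, -0.0001739 , -0.00063683, -0.00036624, -0.0003452 ,
       -0.00114069]), 'tau': array([-1.40032909e-03, -5.31808019e+01, -3.52734518e+01,  7.07320590e-02,
        2.44048942e-02, -1.07267044e-04]), 'ee_pos': array([ 0.17387389, -0.52150179,  0.2048738 ]), 'eef_rot': array([-1.57197497e+00,  1.08328027e-04, -2.81982012e+00]), 'force': array([-0.26515571,  0.02803529, -0.14319337]), 'moment': array([ 0.00637112, -0.00818271,  0.00318413]), 'grip_width': 0.09409438587632363}
scene [[492.5059096    0.         318.5099404 ]
 [  0.         492.5059096  199.12082297]
 [  0.           0.           1.        ]] [[ 0.83379269  0.55182779  0.01660856]
 [ 0.35636955 -0.51499813 -0.77960097]
 [-0.4216521   0.65594437 -0.6260563 ]] [-0.43547806 -0.10961982  1.13718353]
side [[452.78831691   0.         315.2417269 ]
 [  0.         452.78831691 196.65149002]
 [  0.           0.           1.        ]] [[ 0.98963104 -0.14336085 -0.00883551]
 [-0.11610095 -0.76220457 -0.63683967]
 [ 0.08456341  0.63126211 -0.77094564]] [-0.50424243  0.14593317  0.84082361]
```

View pics/scene0.png

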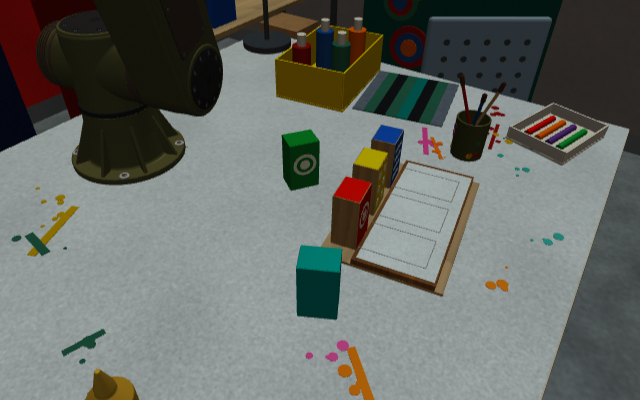

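View pics/side0.png

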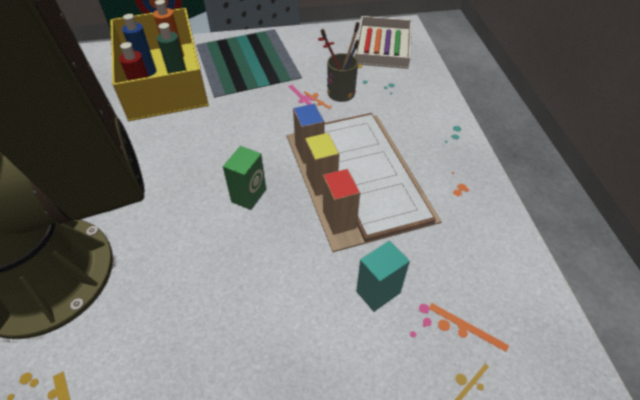

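```bash
python3 - <<'E'
import cv2
a=cv2.imread("pics/scene0.png")[120:330,270:490];cv2.imwrite("pics/s0c.png",cv2.resize(a*1,None,fx=2.8,fy=2.8,interpolation=cv2.INTER_CUBIC))
a=cv2.imread("pics/side0.png")[95:315,280:450];cv2.imwrite("pics/d0c.png",cv2.resize(a,None,fx=2.7,fy=2.7,interpolation=cv2.INTER_CUBIC))
E
```

```text
(no output)
```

View pics/s0c.png

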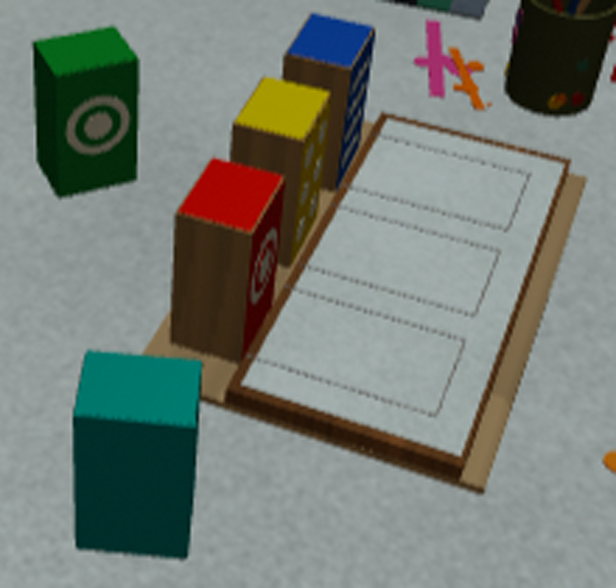

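View pics/d0c.png

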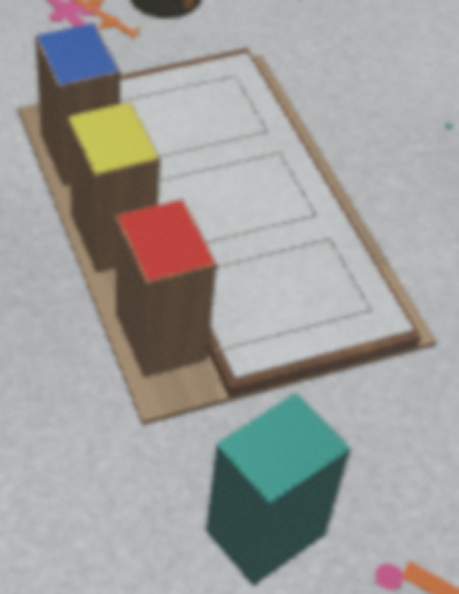

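```bash
cat > h.py <<'E'
import numpy as np,pickle
from scipy.optimize import least_squares
def proj(c,X):
    p=np.asarray(X)@c["R"].T+c["t"];p=p@c["intrinsics"].T;return p[:,:2]/p[:,2:]
def ray(c,px,z):
    d=c["R"].T@np.linalg.inv(c["intrinsics"])@np.array([*px,1.]);o=-c["R"].T@c["t"];return o+d*(z-o[2])/d[2]
def bw(b,P):
    P=np.asarray(P,float);x,y,a=b;R=np.array([[np.cos(a),-np.sin(a),0],[np.sin(a),np.cos(a),0],[0,0,1]]);return P@R.T+[x,y,0]
E
python3 - <<'E'
from h import *
d=pickle.load(open("c0.pkl","rb"))
S=lambda L:np.array(L)/2.8+[270,120]
D=lambda L:np.array(L)/2.7+[280,95]
P=[[.075,y,.018] for y in(-.137,-.063,-.037,.037,.063,.137)]+[[.1,-.17,.018],[.1,.17,.018]]
s=S([(437,415),(465,339),(475,315),(499,250),(508,229),(529,174),(462,455),(571,160)])
q=D([(370,310),(331,238),(316,215),(282,153),(267,131),(236,75),(416,328),(248,50)])
def f(b):return np.r_[(proj(d["scene"],bw(b,P))-s).ravel(),(proj(d["side"],bw(b,P))-q).ravel()]
r=least_squares(f,[.55,0,0]);b=r.x;print(b,np.abs(r.fun).max());print(r.fun.reshape(-1,2).round(1).tolist())
Ri=lambda p:bw([0,0,-b[2]],[p-np.array([b[0],b[1],0])])[0]
for n,L in(("scene",S([(213,158),(285,178),(248,230),(176,210)])),("side",D([(117,215),(183,201),(215,265),(148,280)]))):
    w=np.array([ray(d[n],p,.116) for p in L]);print(n,w.round(4).tolist());print(w.mean(0),np.array([Ri(p) for p in w]).round(4).tolist(),Ri(w.mean(0)))
for n,L in(("scene",S([(110,353),(202,361),(196,427),(75,416)])),("side",D([(218,445),(294,394),(349,448),(269,502)]))):
    w=np.array([ray(d[n],p,.11) for p in L]);print("turq",w.round(3).tolist())
for n,L in(("scene",S([(271,78),(330,95),(301,143),(232,126)])),("scene",S([(313,13),(374,27),(349,74),(284,57)]))):
    w=np.array([ray(d[n],p,.116) for p in L]);print("y/b",w.round(3).tolist())
w=np.array([ray(d["scene"],p,.11) for p in S([(33,43),(113,26),(138,62),(50,77)])]);print("green",w.round(3).tolist())
E
```

```text
[0.62524696 0.15577167 0.15524734] 2.927957730925698
[[-0.5, -1.0], [0.1, -0.8], [-0.0, -0.9], [0.5, -0.7], [0.2, -0.7], [0.6, -1.0], [0.2, 2.8], [0.5, -1.2], [-0.0, 0.0], [-0.8, 0.2], [-0.2, 0.0], [-1.0, -0.3], [0.1, 0.1], [-0.2, 0.2], [1.8, 2.9], [-0.0, -1.3]]
scene [[0.5377, 0.0623, 0.116], [0.5858, 0.0698, 0.116], [0.5925, 0.0117, 0.116], [0.5468, 0.0035, 0.116]]
[0.56570548 0.03683521 0.116     ] [[-0.1009, -0.0789, 0.116], [-0.0523, -0.0788, 0.116], [-0.0547, -0.1373, 0.116], [-0.101, -0.1383, 0.116]] [-0.07721588 -0.10829949  0.116     ]
side [[0.5353, 0.0665, 0.116], [0.5825, 0.0725, 0.116], [0.5925, 0.0125, 0.116], [0.5465, 0.0065, 0.116]]
[0.56423674 0.03951819 0.116     ] [[-0.1026, -0.0743, 0.116], [-0.0551, -0.0756, 0.116], [-0.0545, -0.1365, 0.116], [-0.1009, -0.1353, 0.116]] [-0.0782521  -0.10542166  0.116     ]
turq [[0.58, -0.116, 0.11], [0.625, -0.093, 0.11], [0.647, -0.136, 0.11], [0.591, -0.165, 0.11]]
turq [[0.567, -0.12, 0.11], [0.621, -0.091, 0.11], [0.643, -0.134, 0.11], [0.588, -0.162, 0.11]]
y/b [[0.522, 0.166, 0.116], [0.566, 0.17, 0.116], [0.576, 0.109, 0.116], [0.53, 0.1, 0.116]]
y/b [[0.505, 0.261, 0.116], [0.551, 0.269, 0.116], [0.564, 0.201, 0.116], [0.517, 0.195, 0.116]]
green [[0.354, 0.116, 0.11], [0.388, 0.169, 0.11], [0.431, 0.138, 0.11], [0.391, 0.087, 0.11]]
```

```bash
python3 - <<'E'
from h import *
d=pickle.load(open("c0.pkl","rb"))
S=lambda L:np.array(L)/2.8+[270,120]
D=lambda L:np.array(L)/2.7+[280,95]
P=[[.075,y,.018] for y in(-.137,-.063,-.037,.037,.063,.137)]
s=S([(437,415),(465,339),(475,315),(499,250),(508,229),(529,174)])
q=D([(370,310),(331,238),(316,215),(282,153),(267,131),(236,75)])
# joint fit incl. red block top (x offset free, y=-.1)
T=lambda x0:[[x0-.025,-.068,.116],[x0+.025,-.068,.116],[x0+.025,-.132,.116],[x0-.025,-.132,.116]]
st=S([(213,158),(285,178),(248,230),(176,210)]);qt=D([(117,215),(183,201),(215,265),(148,280)])
def f(v,full=True):
    b=v[:3];a=P+T(v[3])
    return np.r_[(proj(d["scene"],bw(b,a))-np.r_[s,st]).ravel(),(proj(d["side"],bw(b,a))-np.r_[q,qt]).ravel()]
r=least_squares(f,[.62,.15,.15,-.08]);b=r.x[:3];print(r.x);print(r.fun.reshape(-1,2).round(1).tolist())
print("red",bw(b,[[r.x[3],-.1,.116],[r.x[3]-.025,-.1,.116]]))
print("edges side", proj(d["side"],bw(b,[[-.115,-.17,.006],[-.115,.17,.006],[-.05,-.17,.018]])).tolist())
E
```

```text
[ 0.62596343  0.15218226  0.16989999 -0.07969864]
[[0.3, 0.4], [0.4, 0.3], [0.0, 0.0], [-0.0, -0.0], [-0.4, -0.1], [-0.6, -0.6], [-0.2, -2.1], [0.6, -2.1], [1.3, 0.1], [-0.6, -0.6], [1.5, 0.7], [0.2, 1.0], [0.6, 0.8], [-0.7, 0.5], [0.3, 0.9], [-0.6, 1.0], [-0.6, -0.3], [0.2, -1.4], [1.0, -0.3], [-0.6, 1.0]]
red [[0.56432069 0.04014634 0.116     ]
 [0.53968065 0.03591925 0.116     ]]
edges side [[334.43032381211924, 252.35244465420809], [286.1698166294316, 135.97202227095096], [366.7389587820782, 239.84650891274984]]
```

Call:
step_arm:
  targets:
    - [0,0,0,0,8.7,0]
    - [-30,0,-40,0,0,0]
    - [-35,0,-40,0,0,0]
    - [-35,0,-40,0,0,0]
    - [-35,0,-40,0,0,0]
    - [-35,0,-40,0,0,0]
    - [-35,0,-40,0,0,0]
    - [-35,0,-40,0,0,0]
    - [-35,0,-40,0,0,0]
    - [-35,0,-40,0,0,0]
    - [-35,0,-40,0,0,0]
    - [0,0,0,0,0,0]
  gripper: -0.5

```text
time_s: 1.6
ee_pos: [0.4471, -0.0667, 0.205]
eef_rot: [-1.571, -0.001, -2.967]
force: [-0.3, -0.4, -0.1]
grip_width: 0.0234
```

Call:
step_arm:
  targets:
    - [-25,0,-30,0,0.3,0]
    - [-25,0,-30,0,0,0]
    - [-26,0,-26,0,0,0]
    - [0,35,0,0,0,0]
    - [0,35,0,0,0,0]
    - [0,25,0,0,0,0]
    - [0,15,0,0,0,0]
    - [0,0,0,0,0,0]

```text
time_s: 2.6
ee_pos: [0.5066, 0.0277, 0.095]
eef_rot: [-1.571, -0.001, -2.977]
force: [0.2, -0.6, -0.4]
grip_width: 0.0237
```

```bash
cat > shot.py <<'E'
import sys,cv2,pickle
from station import get_obs,camera
o=get_obs();print(o["time_s"],o["ee_pos"],o["eef_rot"],o["force"])
k=sys.argv[1];im=[];d={}
for n in("scene","side"):
    c=camera(n);d[n]=c;p=c["pixels"][:,:,::-1]
    p=p[110:330,260:490] if n=="scene" else p[85:315,250:450]
    im.append(cv2.resize(p,(390,390*p.shape[0]//p.shape[1]))[:370])
pickle.dump(d,open(f"c{k}.pkl","wb"))
cv2.imwrite(f"pics/{k}.png",cv2.hconcat(im))
E
python3 shot.py 1
```

```text
2.6 [0.50663808 0.02769948 0.09499058] [-1.57102776e+00 -1.36747475e-03 -2.97749421e+00] [ 0.24008333 -0.5717531  -0.3755275 ]
```

View pics/1.png

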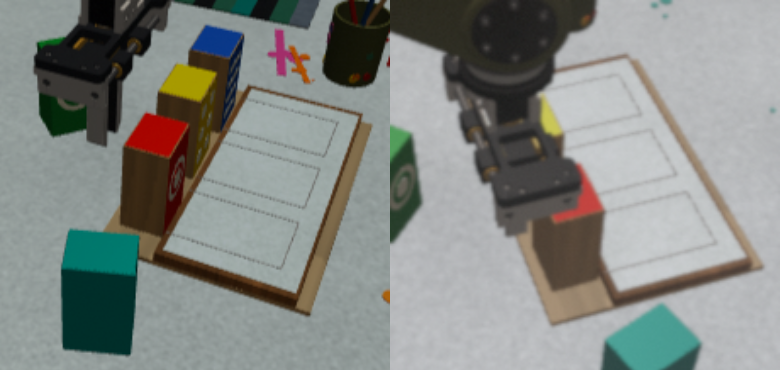

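Call:
step_arm:
  targets:
    - [-8,0,-3,0,0,0]
    - [-8,0,0,0,0,0]
    - [-5,0,0,0,0,0]
    - [-5,0,0,0,0,0]
    - [-5,0,0,0,0,0]
    - [-5,0,0,0,0,0]
    - [-5,0,0,0,0,0]
    - [-5,0,0,0,0,0]

```text
time_s: 3.7
ee_pos: [0.5522, 0.0388, 0.0954]
eef_rot: [-1.571, 0.0, -2.977]
force: [-0.5, 0.7, 1.2]
grip_width: 0.0234
```

```bash
python3 shot.py 2
```

```text
3.7 [0.55223046 0.03880785 0.09544833] [-1.57085568e+00  9.15544431e-06 -2.97693897e+00] [-0.53923877  0.71119918  1.15260506]
```

View pics/2.png

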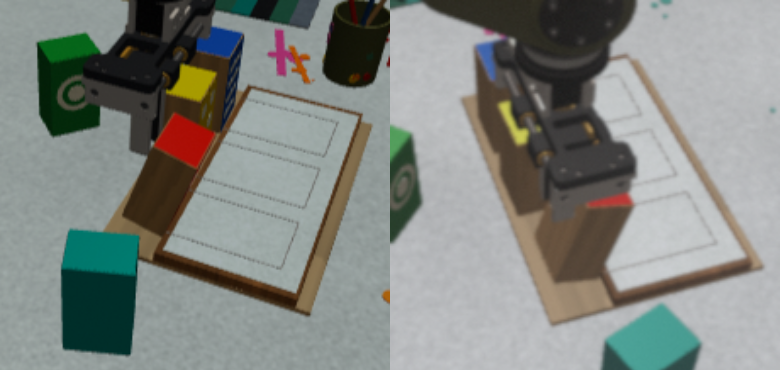

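Tipping straight: the red block leans about 15–20° against the step and the blue and yellow blocks haven't moved. I'll keep pushing slowly.

Call:
step_arm:
  targets:
    - [-5,0,0,0,0,0]
    - [-5,0,0,0,0,0]
    - [-5,0,0,0,0,0]
    - [-5,0,0,0,0,0]
    - [-5,0,0,0,0,0]
    - [0,0,0,0,0,0]
    - [0,0,0,0,0,0]

```text
time_s: 4.68
ee_pos: [0.5764, 0.0428, 0.0954]
eef_rot: [-1.571, -0.0, -2.977]
force: [0.5, 0.8, -0.6]
grip_width: 0.0234
```

```bash
python3 shot.py 3
```

```text
4.675 [0.57644406 0.04284856 0.09537017] [-1.57084137e+00 -2.29846387e-04 -2.97681704e+00] [ 0.5018578   0.76070677 -0.55823128]
```

View pics/3.png

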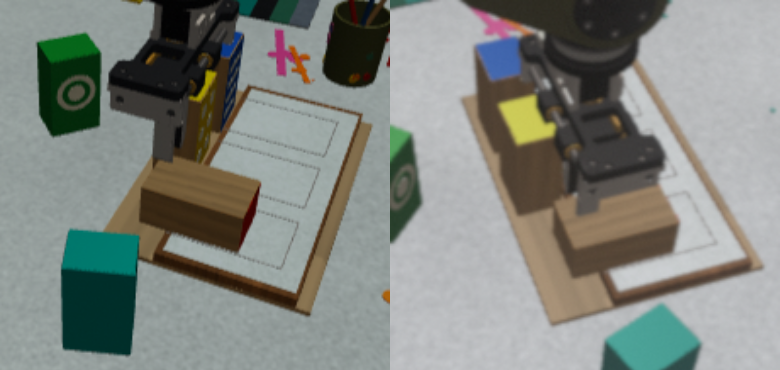

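The red block is flat on its face. I'll lift the tool clear and measure where the block lies.

Call:
step_arm:
  targets:
    - [0,-20,0,0,0,0]
    - [0,-40,0,0,0,0]
    - [0,-40,0,0,0,0]
    - [30,-20,0,0,0,0]
    - [40,0,20,0,0,0]
    - [40,0,30,0,0,0]
    - [40,0,40,0,0,0]
    - [20,0,40,0,0,0]
    - [0,0,40,0,0,0]
    - [0,0,40,0,0,0]
    - [0,0,30,0,0,0]
    - [0,0,0,0,0,0]

```text
time_s: 6.28
ee_pos: [0.448, -0.2231, 0.2152]
eef_rot: [-1.571, -0.0, -2.979]
force: [0.3, 0.7, -0.8]
grip_width: 0.0235
```

```bash
python3 shot.py 4; python3 - <<'E'
import pickle,cv2
d=pickle.load(open("c4.pkl","rb"))
a=d["scene"]["pixels"][180:280,320:440,::-1];cv2.imwrite("pics/4a.png",cv2.resize(a,None,fx=6,fy=6,interpolation=cv2.INTER_CUBIC))
a=d["side"]["pixels"][150:260,310:440,::-1];cv2.imwrite("pics/4b.png",cv2.resize(a,None,fx=5,fy=5,interpolation=cv2.INTER_CUBIC))
E
```

```text
6.275 [ 0.44800356 -0.22309186  0.2151584 ] [-1.57098487e+00 -3.48417772e-04 -2.97902463e+00] [ 0.2639848   0.7115165  -0.76836569]
```

View pics/4.png

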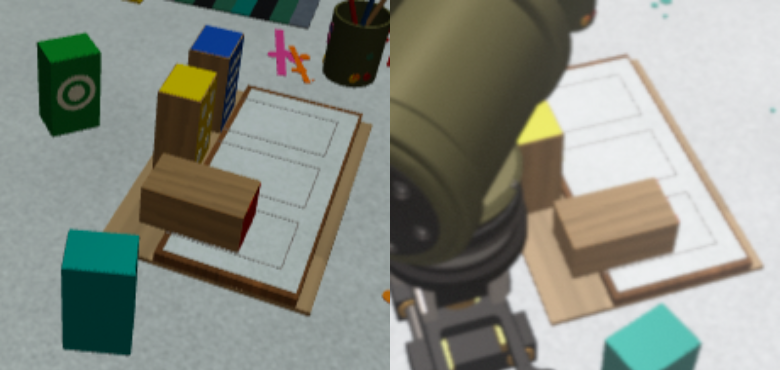

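View pics/4a.png

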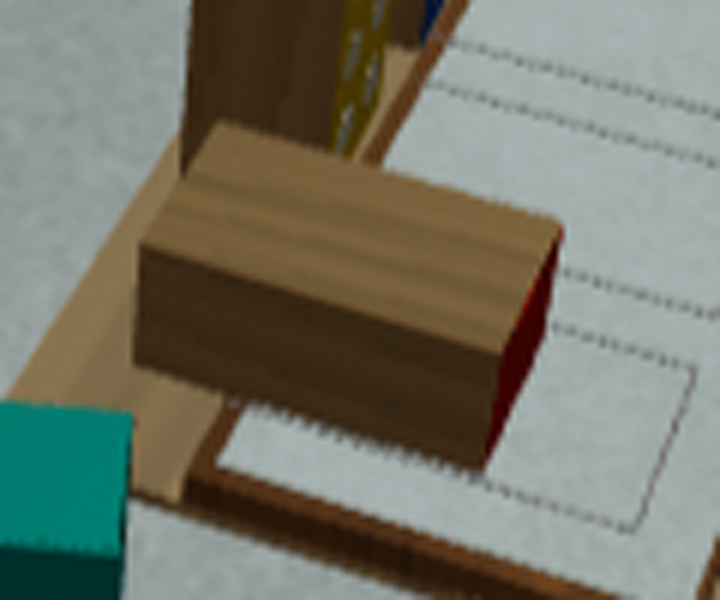

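View pics/4b.png

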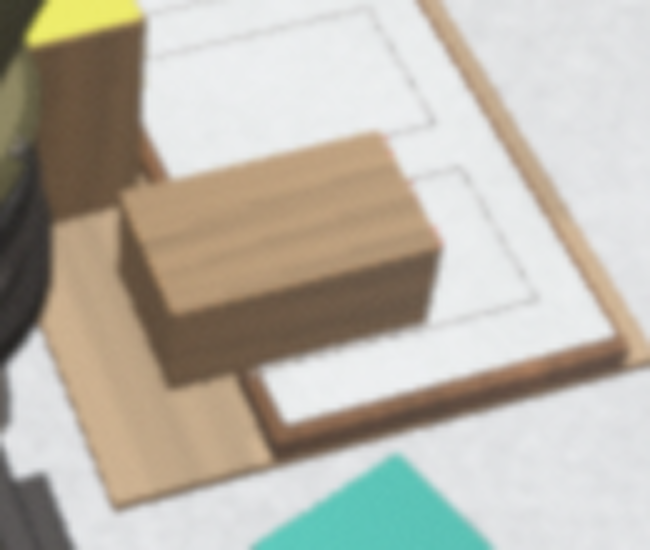

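```bash
python3 - <<'E'
from h import *
d=pickle.load(open("c4.pkl","rb"));b=[.62596,.15218,.1699]
for n,L in(("scene",np.array([(217,122),(562,225),(500,352),(140,243)])/6+[320,180]),("side",np.array([(120,195),(380,132),(440,243),(175,315)])/5+[310,150])):
    w=np.array([ray(d[n],p,.068) for p in L])
    l=bw([0,0,-b[2]],w-[b[0],b[1],0]);e=l[1]-l[0]+l[2]-l[3]
    print(n,l.round(4).tolist(),l.mean(0).round(4),"yaw",np.degrees(np.arctan2(e[1],e[0])).round(1),"len",np.linalg.norm(e/2))
E
```

```text
scene [[-0.08, -0.0727, 0.068], [0.0288, -0.0752, 0.068], [0.0274, -0.1355, 0.068], [-0.0808, -0.1348, 0.068]] [-0.0261 -0.1045  0.068 ] yaw -0.8 len 0.10858180887442546
side [[-0.082, -0.07, 0.068], [0.0269, -0.0716, 0.068], [0.0256, -0.1312, 0.068], [-0.0822, -0.1318, 0.068]] [-0.0279 -0.1012  0.068 ] yaw -0.3 len 0.10834474090989729
```

```bash
python3 -c "
from station import job
print(job.hand_in())"
```

```text
the job is handed in; nothing more can be done
None
```

I pushed the red block near its top with the slightly opened fingertips. Its foot caught on the step and it tipped over onto the paper in its own frame. I never gripped or lifted it, and I moved the arm clear before handing in at about 6.4 s; the hand-in itself gives no verdict.

**Red block:** it looks flat, carved face down. In the board frame its middle measured x about -26 to -28 mm (allowed -42 to 20). Its y was about -101 to -105 mm, against -100 for the frame's centre line (±20 allowed). It lies straight with the board to within about 1°. The two cameras agree to about 3 mm.

**Blue and yellow blocks:** in the last scene picture both stand and look unmoved. I judged this by eye and did not measure it again; the arm hid blue from the side camera.

**One disagreement:** the outer bed corners did not fit the board dimensions I assumed for them, by about 3 pixels. I left them out and located the board from the frame corners and the red block's top instead, with leftover errors of about 2 pixels or less.

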